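# Reset the boiler under its push-catch lid

### The job

The boiler has locked out: press down the paddle catch on the front of the wider grey box, so that its spring lid pops ajar; push the lid right back until it stays open against its stop, then press the round reset button inside all the way in and let it come out again. Leave the square test key alone, keep the narrower tub shut, and do not pick up or shift any of the other things; finish clear of everything with the lid left open.

Things in the scene. Friction and masses are not known exactly. Their poses are not given: they have to be found in the camera images.
- control: The boiler's control box: the wider of the two grey plastic boxes with paddle catches, with a short steel conduit at its back. Fixed to the bench. 190 mm wide (y) x 120 deep (x) x 75 high, walls 5 mm; origin at the centre of its underside, x points from its catch side (front) to its hinge side. A grey 6 mm lid of the same outline lies on the rim (top 81 mm above the bench when shut)
- control_pad (a point): pressing point on top of the control box's paddle catch: a grey pad 38 mm deep (box x) x 70 mm wide standing out level from the front wall, top 58 mm above the bench; the point is 15 mm from the pad's free end. Pressed straight down about 5 mm (3 N) it draws its hook off the lid. The hook, 34 mm wide, rises behind the pad to 88 mm above the bench. Moves with the catch
- control_catch (a joint): the control box's catch: 0 at rest, up to 0.35 rad with the pad pressed to its stop (about 4 N, 9 mm); the lid is let go at about 0.2 rad; it springs back to 0
- control_lid (a joint): the control box's lid angle: 0 shut and held by the catch; about 0.9 rad (ajar) where its spring leaves it when the catch is pressed; 1.85 rad fully back against its stop. Past 1.57 rad (upright) it falls back to the stop by itself and stays; let go between 0.9 and 1.57 it drops back to 0.9
- control_lid_edge (a point): middle of the lid's free front edge, half-way through its thickness; 120 mm from the hinge; moves with the lid
- control_hinge (a point): middle of the lid's hinge line, on the far rim of the control box (60 mm behind the box's centre, 75 mm above the bench); fixed to the box; the hinge line is the box's y
- reset_top (a point): centre of the top of the reset button: the round one, 30 mm across, in a round black collar; it lies under the control box's lid, 10 mm in front of the box's centre and 45 mm to the box's +y side, its top 67 mm above the bench (8 mm below the rim); press straight down
- reset (a joint): travel of the reset button: 0 out, 0.006 m fully in; fully in takes about 4.5 N and it springs back
- test_top (a point): centre of the top of the small square test key (16 mm) in the control box, 10 mm in front of the box's centre and 45 mm to its -y side, 65 mm above the bench: not to be pressed. A small flat gauge lies between it and the reset button
- test (a joint): travel of the square test key: 0 out, 0.005 m in
- tub: The spares tub: the narrower of the two grey boxes, with the same lid and catch; to be left shut. Fixed to the bench. 120 mm wide (y) x 120 deep (x) x 75 high, walls 5 mm; origin at the centre of its underside, x points from its catch side (front) to its hinge side. A grey 6 mm lid of the same outline lies on the rim (top 81 mm above the bench when shut)
- tub_pad (a point): pressing point on top of the tub box's paddle catch: a grey pad 38 mm deep (box x) x 70 mm wide standing out level from the front wall, top 58 mm above the bench; the point is 15 mm from the pad's free end. Pressed straight down about 5 mm (3 N) it draws its hook off the lid. The hook, 34 mm wide, rises behind the pad to 88 mm above the bench. Moves with the catch
- tub_catch (a joint): the tub box's catch: 0 at rest, up to 0.35 rad with the pad pressed to its stop (about 4 N, 9 mm); the lid is let go at about 0.2 rad; it springs back to 0
- tub_lid (a joint): the tub box's lid angle: 0 shut and held by the catch; about 0.9 rad (ajar) where its spring leaves it when the catch is pressed; 1.85 rad fully back against its stop. Past 1.57 rad (upright) it falls back to the stop by itself and stays; let go between 0.9 and 1.57 it drops back to 0.9
- torch: yellow torch lying on the bench, 160 mm long, 45 mm high; bystander
- pliers: pliers lying flat between the boxes, 170 mm long, 12 mm high; bystander
- dish: white ceramic dish, 90 mm across, 25 mm high; bystander
- bleed_key: small brass bleed key in the dish; bystander
- spanner: steel spanner lying on the bench, 160 mm long; bystander
- inhibitor: white bottle, 66 mm across, 170 mm high, standing; bystander
- mug: blue mug, 76 mm across, 90 mm high, standing; bystander
Mind the look-alikes: they are no part of the job. What is shaped like the control but blue or pink is not meant.

How it is judged:
By the outcome, as a careful person would: the job done as asked, in the order asked, and still so for the second after the job is handed in, with the robot touching nothing.
It also fails if it takes over 45 s, if anything falls off the work surface, if the arm or the gripper's body presses on something with over 40 N, if the wrist force passes 120 N, or if a joint passes its speed limit or range.

### The arm

A 6-joint arm with a two-finger parallel gripper is mounted at the origin on the work surface. World frame = base frame: x ahead of the robot, y to its left, z up, the work surface at z = 0. Lengths are in mm, angles in rad, forces in N, time in s.
With the tool pointing down it reaches from about 350 to 975 mm from the base axis. Payload 7.1 kg.
Tool frame: the origin (TCP) lies at the very end of the fingers, on their centre line; the grasp point (between the pads) lies 19 mm behind it (ctrl.grip_point_offset is the distance from the TCP to the grasp point, in mm); z points along the fingers, y is the direction in which the jaws open and shut (so a half turn about z gives the same grasp; the last joint's range is limited). The gripper opens to 88 mm and grips with 3 to 60 N. Pads are 20 mm wide; open, the fingers measure 115 mm over their backs; the gripper's body (75 mm by 178 mm) begins 61 mm behind the grasp point.
Start: joints at [1.224, 0.423, 1.63, -0, 1.089, -0.019], TCP at [201.194, 591.714, 222.675] pointing down, gripper open.
Joint ranges: [-3, 3], [-0.9, 2.11], [0.09, 2.58], [-1.31, 4.45], [0.11, 2.69], [-2.54, 2.54]. Speed limits (rad/s): [2.39, 2.39, 3.01, 3.14, 3.14, 3.14].

### API

Orientations are given as a rotation vector (axis times angle).
In Python, from workcell import ctrl gives the robot as it stands.
- The arm moves only by the tool move_arm, never from a script. Its argument "increments" is one flat list of numbers, 5 for each row, row after row: the closure in counts, from 0 (fully open) to 255 (shut), then the shift along the tool's x, y, z in mm, then the turn about the tool's z in degrees. In form: [grip, dx, dy, dz, yaw, grip, dx, dy, dz, yaw, ...]. A call has 1 to 12 rows; each row is the pose to reach, as a shift and turn from the pose measured when the call began, along the tool's axes at that moment; what a row does not reach only later rows make up. A row lasts 1/8 s, in which the tool goes at most 62.5 mm and 10.7 degrees, less where a joint would pass 70% of its speed; a pose out of reach is approached as far as the arm can. A call with a gripper value outside its range is refused whole. The fingers move at their own pace and stop on an object; the grip force is fixed at half the most. Time passes only in rows, so rows that repeat a pose let the fingers close. It gives the time, the measured TCP pose, the force and the opening at its end, in the units of the state.
- ctrl.get_obs(): the state, without advancing time (a new reading comes with each control period).
- ctrl.get_image(name): name is "side" or "top"; returns a dict with "frame" (420x560x3 uint8, red, green, blue), "vertical_fov" (degrees; the focal length in pixels is half the picture's height over the tangent of half this angle, whatever the lens; pixels are square), "cx", "cy" (the principal point, pixels), "pose" (4x4, takes a point from camera to world coordinates). Camera axes: x right, y down, z forward; pixel columns grow to the right and rows downward; lengths in mm; the calibration is good to about 2 mm. A picture is of the moment at which its call begins. There is no depth.
- ctrl.close_job(): hands the job in, once; it reports no verdict.
The state is a dict: "t": time; "qpos": joint angles; "qvel": joint speeds; "joint_torque": joint torques, N m; "ee_pos": TCP position; "orientation": TCP orientation; "ft_force": force on the tool from outside, world axes, zero at the start; "moment": the same for the moment, N m; "width": finger opening in mm.
Only numpy, scipy, OpenCV 4.12 (cv2) and the standard library are available. Lean on these libraries where they do the work, as an engineer would, in place of code of your own. Each camera call takes 0.05 s, during which the arm holds its last target.

## Working session

There is one attempt and no reset: what is moved stays moved. The work goes in short steps, Python scripts to look and compute and a tool call to move; the robot and the scene stay as the last step left them, time stands still between calls to the robot, and variables do not carry over. Pictures are saved under pics/ and viewed, and the job is handed in when it is done.

Besides the shell and the picture viewer there is one more tool, called after "Emit:" as name(argument=value, ...) on one line, values as JSON. move_arm: Moves the arm, as the interface text tells. Its arguments: {"type":"object","properties":{"increments":{"type":"array","items":{"type":"number"}}},"required":["increments"]}

```bash
mkdir -p pics; ls; cat > h.py <<'E'
import numpy as np,cv2
from workcell import ctrl
def snap(n,f):
    d=ctrl.get_image(n); cv2.imwrite('pics/'+f+'.png',d['frame'][:,:,::-1]); np.save('pics/'+f+'.npy',d['pose'])
    return d
def K(d):
    f=d['frame'].shape[0]/2/np.tan(np.radians(d['vertical_fov'])/2); return f,d['cx'],d['cy']
def ray(d,u,v,z):
    f,cx,cy=K(d);P=np.array(d['pose']);r=P[:3,:3]@[(u-cx)/f,(v-cy)/f,1];o=P[:3,3]
    return o+r*(z-o[2])/r[2]
def proj(d,p):
    f,cx,cy=K(d);P=np.array(d['pose']);c=P[:3,:3].T@(np.array(p)-P[:3,3]);return c[0]/c[2]*f+cx,c[1]/c[2]*f+cy
E
python3 - <<'E'
from h import *
import pickle
for n in('side','top'):
    d=snap(n,n+'0'); pickle.dump(d,open(n+'0.pkl','wb'))
    print(n,d['vertical_fov'],d['cx'],d['cy'],np.round(d['pose'],3).tolist(),[k for k in d])
print(ctrl.get_obs())
E
```

```text
pics
side 47.105038769016836 278.3981676674681 209.5591105131163 [[0.998, -0.017, 0.055, 368.575], [-0.056, -0.524, 0.85, -1208.068], [0.014, -0.851, -0.525, 818.648], [0.0, 0.0, 0.0, 1.0]] ['frame', 'vertical_fov', 'cx', 'cy', 'pose']
top 45.70031053193464 281.52776522503405 209.16282464450572 [[0.009, -0.99, 0.142, 267.523], [-1.0, -0.011, -0.014, -3.629], [0.016, -0.142, -0.99, 1386.376], [0.0, 0.0, 0.0, 1.0]] ['frame', 'vertical_fov', 'cx', 'cy', 'pose']
{'t': 0.1, 'qpos': array([ 1.22401308e+00,  4.23759190e-01,  1.63057409e+00,  4.53711942e-06,
        1.08857389e+00, -1.89905962e-02]), 'qvel': array([ 0.00036835, -0.00186396, -0.00174856,  0.0004126 , -0.00098242,
        0.00047971]), 'joint_torque': array([ 5.43053793e-04, -5.45621681e+01, -2.74322069e+01,  6.46375492e-02,
        1.88738859e-02, -3.15442367e-05]), 'ee_pos': array([201.02897667, 591.28664388, 221.99820068]), 'orientation': array([-5.12556908e-01, -3.09925133e+00,  2.02909297e-03]), 'ft_force': array([-0.12819243, -0.50374644,  0.81610582]), 'moment': array([ 0.00114415,  0.00961658, -0.03209249]), 'width': 87.84980658747952}
```

View pics/side0.png

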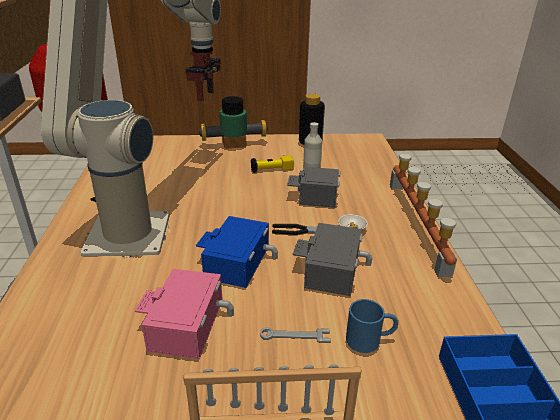

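View pics/top0.png

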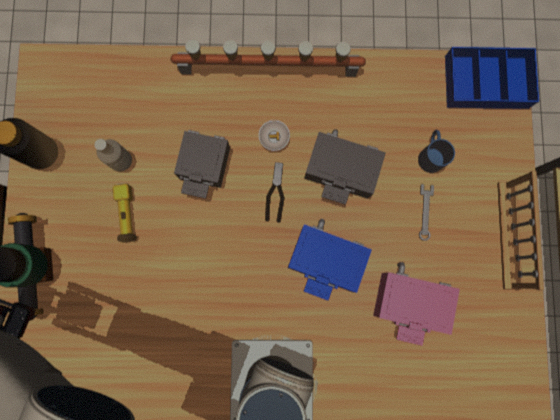

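The top view shows the grey control box around (345,165) with its pad at (337,197), and the tub around (203,158). A blue look-alike sits near (330,260) and a pink one near (418,302). I'll enlarge the control box next.

```bash
python3 - <<'E'
import cv2
a=cv2.imread('pics/top0.png')[120:220,290:400];cv2.imwrite('pics/tc.png',cv2.resize(a,None,fx=6,fy=6,interpolation=cv2.INTER_CUBIC))
a=cv2.imread('pics/side0.png')[205:305,280:390];cv2.imwrite('pics/sc.png',cv2.convertScaleAbs(cv2.resize(a,None,fx=6,fy=6,interpolation=cv2.INTER_CUBIC),alpha=1.5))
E
```

```text
(no output)
```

View pics/tc.png

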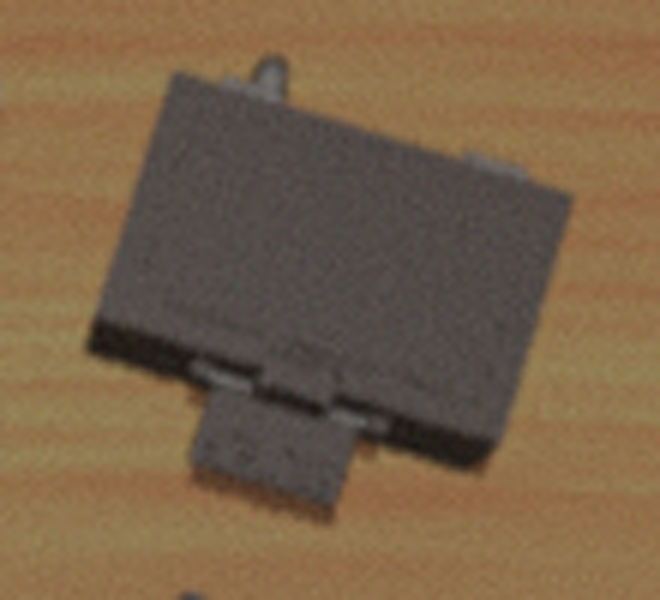

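View pics/sc.png

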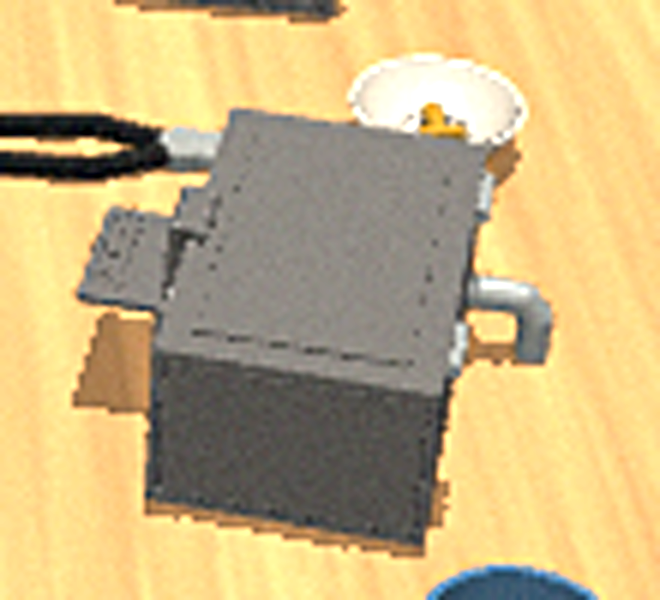

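```bash
cat > fit.py <<'E'
from h import *
import pickle
from scipy.optimize import least_squares
T=pickle.load(open('top0.pkl','rb'));S=pickle.load(open('side0.pkl','rb'))
t=np.array([(175,72),(572,195),(490,440),(92,325)])/6+[290,120]-0.4
s=np.array([(487,148),(447,392),(158,350),(232,110)])/6+[280,205]-0.4
L=np.array([(60,95,81),(60,-95,81),(-60,-95,81),(-60,95,81)])
def W(p,l): c,q=np.cos(p[2]),np.sin(p[2]); l=np.atleast_2d(l); return np.c_[p[0]+c*l[:,0]-q*l[:,1],p[1]+q*l[:,0]+c*l[:,1],l[:,2]]
def res(p,w=(1,1)):
    X=W(p,L); return np.r_[w[0]*(np.array([proj(T,x) for x in X])-t).ravel(),w[1]*(np.array([proj(S,x) for x in X])-s).ravel()]
if __name__=='__main__':
    p0=ray(T,345,165,81);p0[2]=-.25
    for w in((1,1),(1,0),(0,1)):
        r=least_squares(res,p0,args=(w,)); print(r.x, np.round(res(r.x),1))
        if w==(1,1): p=r.x;np.save('box.npy',p)
    for n,l in dict(pad=(-60-38+15,0,58),padend=(-98,0,58),reset=(-10,45,67),test=(-10,-45,65),hinge=(60,0,75)).items():
        x=W(p,l)[0]; print(n,x.round(1),'r',np.hypot(*x[:2]).round(),'top',np.round(proj(T,x),1),'side',np.round(proj(S,x),1))
    print([ray(T,u,v,0).round() for u,v in((330,260),(345,228),(372,262),(437,150),(276,137),(278,170))])
E
python3 fit.py
```

```text
[ 5.84213059e+02 -1.92549659e+02 -2.92283699e-01] [-1.  -0.   0.1  0.   1.7  1.  -0.1 -0.8  0.5 -1.1  0.   0.4 -0.3 -0.3
  0.  -0.8]
[ 5.84294038e+02 -1.92005945e+02 -2.95926453e-01] [-1.1 -0.2 -0.   0.1  1.4  1.  -0.3 -1.   0.6 -1.1 -0.2  0.3 -0.5 -0.5
  0.1 -0.9]
[ 5.83886469e+02 -1.93989758e+02 -2.88306526e-01] [-0.6  0.2  0.6 -0.   2.4  1.   0.5 -0.6  0.3 -0.8  0.1  0.8 -0.3  0.2
 -0.2 -0.5]
pad [ 504.7 -168.6   58. ] r 532.0 top [335.4 193. ] side [303.4 246.9]
padend [ 490.4 -164.3   58. ] r 517.0 top [333.8 198.2] side [297.9 246.1]
reset [ 587.6 -146.6   67. ] r 606.0 top [327.5 162.2] side [333.1 238.8]
test [ 561.7 -232.8   65. ] r 608.0 top [359.2 172.2] side [328.1 259. ]
hinge [ 641.7 -209.8   75. ] r 675.0 top [351.  142.4] side [357.7 249.8]
[array([ 326., -160.,    0.]), array([ 416., -202.,    0.]), array([ 322., -276.,    0.]), array([ 644., -469.,   -0.]), array([676.,  -6.,   0.]), array([579., -13.,   0.])]
```

```bash
cat > go.py <<'E'
from h import *
from fit import W
from scipy.spatial.transform import Rotation as R
import sys
p=np.load('box.npy')
def go(l):
    o=ctrl.get_obs(); M=R.from_rotvec(o['orientation']).as_matrix()
    x=W(p,l)[0]; d=M.T@(x-o['ee_pos'])
    # yaw needed so tool x is along +-box x
    bx=M.T@[np.cos(p[2]),np.sin(p[2]),0]; a=np.degrees(np.arctan2(bx[1],bx[0]))
    loc=np.array([[np.cos(p[2]),np.sin(p[2])],[-np.sin(p[2]),np.cos(p[2])]])@(o['ee_pos'][:2]-p[:2])
    print('t',o['t'],'ee',o['ee_pos'].round(1),'local',loc.round(1),'F',o['ft_force'].round(2),'w',o['width'].round(1)); print('target',l,x.round(1),'shift',d.round(1),'yaw',round(a,1),'or',round((a+360)%360-180,1),'boxx in tool',bx.round(3),'q',o['qpos'].round(2))
if __name__=='__main__': go(tuple(float(v) for v in sys.argv[1:4]))
E
python3 go.py -92 0 220; python3 go.py -92 0 120
```

```text
Traceback (most recent call last):
  File "go.py", line 13, in <module>
    if __name__=='__main__': go(tuple(float(v) for v in sys.argv[1:4]))
                             ~~^^^^^^^^^^^^^^^^^^^^^^^^^^^^^^^^^^^^^^^^
  File "go.py", line 12, in go
    print('t',o['t'],'ee',o['ee_pos'].round(1),'local',loc.round(1),'F',o['ft_force'].round(2),'w',o['width'].round(1)); print('target',l,x.round(1),'shift',d.round(1),'yaw',round(a,1),'or',round((a+360)%360-180,1),'boxx in tool',bx.round(3),'q',o['qpos'].round(2))
                                                                                                   ^^^^^^^^^^^^^^^^
AttributeError: 'float' object has no attribute 'round'
Traceback (most recent call last):
  File "go.py", line 13, in <module>
    if __name__=='__main__': go(tuple(float(v) for v in sys.argv[1:4]))
                             ~~^^^^^^^^^^^^^^^^^^^^^^^^^^^^^^^^^^^^^^^^
  File "go.py", line 12, in go
    print('t',o['t'],'ee',o['ee_pos'].round(1),'local',loc.round(1),'F',o['ft_force'].round(2),'w',o['width'].round(1)); print('target',l,x.round(1),'shift',d.round(1),'yaw',round(a,1),'or',round((a+360)%360-180,1),'boxx in tool',bx.round(3),'q',o['qpos'].round(2))
                                                                                                   ^^^^^^^^^^^^^^^^
AttributeError: 'float' object has no attribute 'round'
```

```bash
sed -i "s/o\['width'\].round(1)/round(o['width'],1)/" go.py; python3 go.py -92 0 220; python3 go.py -92 0 120
```

```text
t 0.1 ee [201.  591.3 222. ] local [-592.8  640.2] F [-0.13 -0.5   0.82] w 87.8
target (-92.0, 0.0, 220.0) [ 496.1 -166.   220. ] shift [-523.2 -622.     2.8] yaw 178.0 or -2.0 boxx in tool [-0.999  0.036 -0.   ] q [ 1.22  0.42  1.63  0.    1.09 -0.02]
t 0.1 ee [201.  591.3 222. ] local [-592.8  640.2] F [-0.13 -0.5   0.82] w 87.8
target (-92.0, 0.0, 120.0) [ 496.1 -166.   120. ] shift [-523.2 -621.9  102.8] yaw 178.0 or -2.0 boxx in tool [-0.999  0.036 -0.   ] q [ 1.22  0.42  1.63  0.    1.09 -0.02]
```

Emit:
move_arm(increments=[255,-40,-47,0,0,255,-80,-95,0,0,255,-120,-143,0,0,255,-160,-190,0,0,255,-200,-238,0,0,255,-240,-285,0,0,255,-280,-333,0,0,255,-320,-380,0,-2,255,-360,-428,0,-2,255,-400,-476,0,-2,255,-440,-523,0,-2,255,-480,-571,0,-2])

```text
t: 1.6
ee_pos: [471.9, -106.0, 222.7]
orientation: [-0.459, -3.108, 0.002]
ft_force: [1.5, 1.2, 0.1]
width: 0.9
```

```bash
python3 go.py -92 0 90
```

```text
t 1.6 ee [ 471.9 -106.   222.7] local [-132.4   50.5] F [1.49 1.22 0.06] w 0.9
target (-92.0, 0.0, 90.0) [ 496.1 -166.    90. ] shift [-40.5 -50.3 132.8] yaw 179.9 or -0.1 boxx in tool [-1.     0.001 -0.   ] q [-0.24  0.21  1.93 -0.    0.99 -1.52]
```

Emit:
move_arm(increments=[255,-40,-50,0,0,255,-40,-50,40,0,255,-40,-50,90,0,255,-40,-50,133,0,255,-40,-50,133,0,255,-40,-50,133,0])

```text
t: 2.35
ee_pos: [496.4, -165.8, 90.8]
orientation: [0.459, 3.107, -0.002]
ft_force: [1.1, 0.0, -0.9]
width: 0.4
```

```bash
python3 go.py -92 0 58; python3 - <<'E'
from h import *
for n,c in(('top',(290,120)),('side',(270,190))):
    d=snap(n,n+'1'); a=cv2.imread('pics/%s1.png'%n)[c[1]:c[1]+100,c[0]:c[0]+130]
    cv2.imwrite('pics/%s1c.png'%n,cv2.convertScaleAbs(cv2.resize(a,None,fx=6,fy=6,interpolation=cv2.INTER_CUBIC),alpha=1.4))
E
```

```text
t 2.35 ee [ 496.4 -165.8   90.8] local [-91.8   0.4] F [ 1.12  0.01 -0.92] w 0.4
target (-92.0, 0.0, 58.0) [ 496.1 -166.    58. ] shift [ 0.2 -0.3 32.8] yaw 179.9 or -0.1 boxx in tool [-1.     0.001  0.001] q [-0.34  0.47  1.94 -0.    0.73 -1.62]
```

View pics/side1c.png

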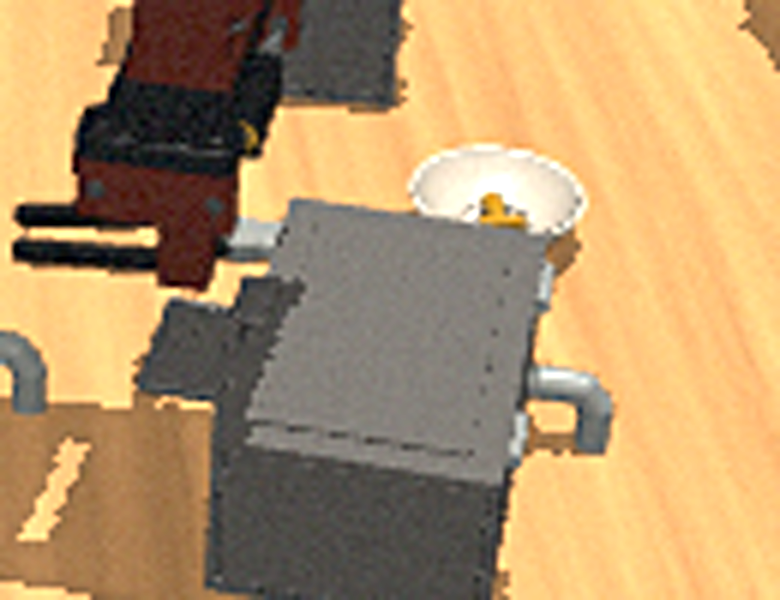

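View pics/top1c.png

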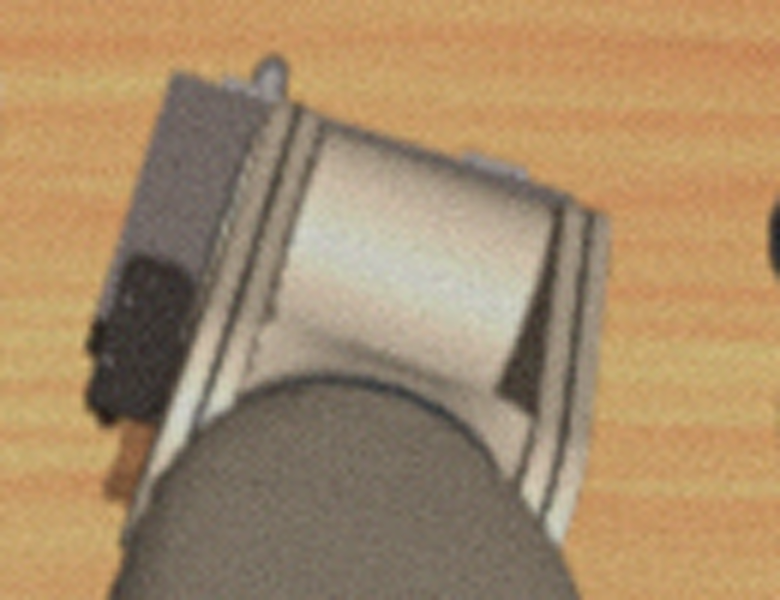

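Side view: the closed fingertip at crop (185,285) is right above the pad centre at (185,345), with the hook behind it. Pressing down now.

Emit:
move_arm(increments=[255,0,0,15,0,255,0,0,30,0,255,0,0,36,0,255,0,0,41,0,255,0,0,41,0,255,0,0,41,0])

```text
t: 3.2
ee_pos: [497.1, -166.0, 51.6]
orientation: [0.458, 3.105, -0.003]
ft_force: [-4.7, 0.9, 16.6]
width: 0.5
```

```bash
python3 go.py -92 0 48; python3 - <<'E'
from h import *
d=snap('side','side2'); a=cv2.imread('pics/side2.png')[150:300,250:420]
cv2.imwrite('pics/side2c.png',cv2.convertScaleAbs(cv2.resize(a,None,fx=4,fy=4,interpolation=cv2.INTER_CUBIC),alpha=1.4))
E
```

```text
t 3.2 ee [ 497.1 -166.    51.6] local [-91.1   0.3] F [-4.75  0.89 16.63] w 0.5
target (-92.0, 0.0, 48.0) [ 496.1 -166.    48. ] shift [ 0.9 -0.3  3.6] yaw 180.0 or -0.0 boxx in tool [-1.     0.001  0.003] q [-0.34  0.54  1.95 -0.    0.65 -1.62]
```

View pics/side2c.png

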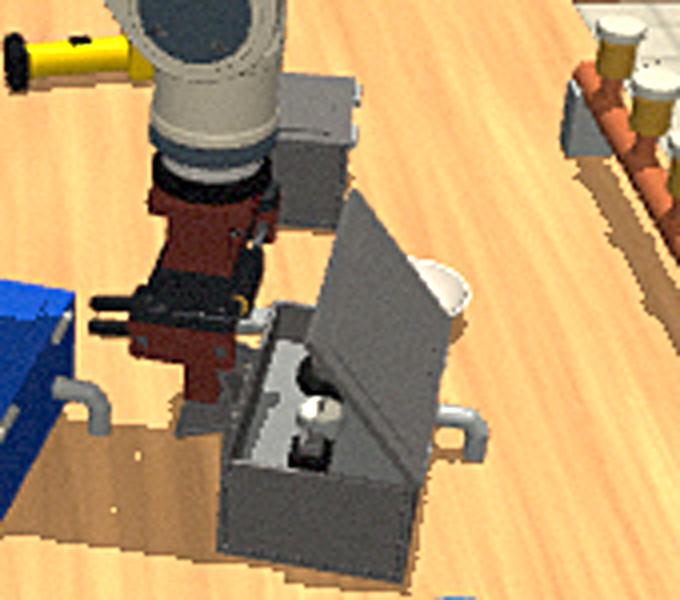

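The lid has popped ajar, leaving the collar and black button inside visible, and nothing else has moved. I'll raise the hand straight up, then push the lid back.

Emit:
move_arm(increments=[255,0,0,-40,0,255,0,0,-100,0,255,0,0,-103,0,255,-30,0,-103,0,255,-55,0,-103,0,255,-70,0,-103,0,255,-85,0,-103,0,255,-100,0,-103,0,255,-115,0,-103,0,255,-130,0,-103,0,255,-145,0,-103,0,255,-155,0,-103,0])

```text
t: 4.75
ee_pos: [646.2, -210.9, 155.0]
orientation: [0.458, 3.105, -0.003]
ft_force: [-0.6, -0.0, 0.5]
width: 0.9
```

```bash
python3 go.py 67 0 155; python3 - <<'E'
from h import *
d=snap('side','side3'); a=cv2.imread('pics/side3.png')[150:300,250:420]
cv2.imwrite('pics/side3c.png',cv2.convertScaleAbs(cv2.resize(a,None,fx=4,fy=4,interpolation=cv2.INTER_CUBIC),alpha=1.4))
E
```

```text
t 4.75 ee [ 646.2 -210.9  155. ] local [64.7  0.3] F [-0.63 -0.04  0.53] w 0.9
target (67.0, 0.0, 155.0) [ 648.4 -211.9  155. ] shift [-2.3 -0.3  0. ] yaw 180.0 or -0.0 boxx in tool [-1.     0.001  0.003] q [-0.33  0.58  1.55 -0.    1.02 -1.61]
```

View pics/side3c.png

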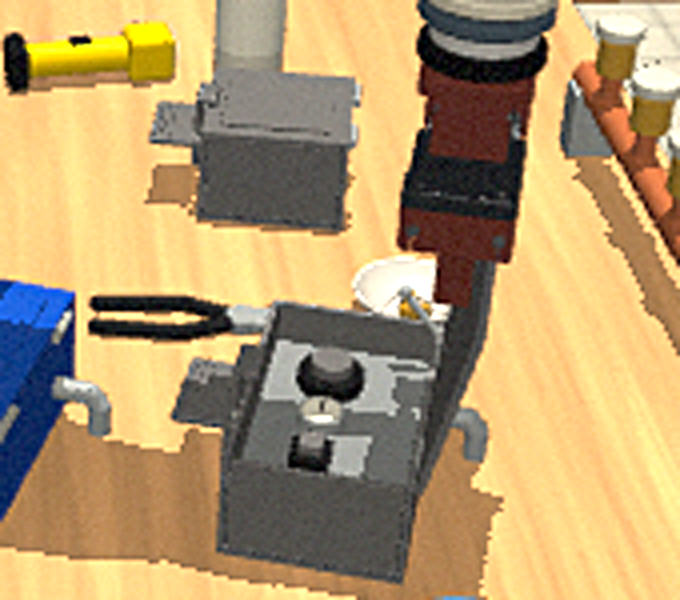

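The lid now rests back at its stop. The reset button's top shows at crop (333,358), against a predicted (332,355). I'll move above it and lower to just over the top.

Emit:
move_arm(increments=[255,40,0,0,0,255,75,-20,0,0,255,75,-45,0,0,255,75,-45,30,0,255,75,-45,60,0,255,75,-45,75,0,255,75,-45,75,0])

```text
t: 5.68
ee_pos: [562.0, -232.4, 79.0]
orientation: [0.458, 3.106, -0.002]
ft_force: [-0.1, 0.0, 0.8]
width: 0.6
```

```bash
python3 go.py -10 45 67; python3 - <<'E'
from h import *
for n,c in(('top',(290,110)),('side',(270,180))):
    d=snap(n,n+'4'); a=cv2.imread('pics/%s4.png'%n)[c[1]:c[1]+120,c[0]:c[0]+150]
    cv2.imwrite('pics/%s4c.png'%n,cv2.convertScaleAbs(cv2.resize(a,None,fx=5,fy=5,interpolation=cv2.INTER_CUBIC),alpha=1.4))
E
```

```text
t 5.675 ee [ 562.  -232.4   79. ] local [ -9.7 -44.6] F [-0.13  0.02  0.83] w 0.6
target (-10.0, 45.0, 67.0) [ 587.6 -146.6   67. ] shift [ 0.4 89.6 11.9] yaw 180.0 or -0.0 boxx in tool [-1.     0.001  0.002] q [-0.41  0.59  1.75 -0.    0.8  -1.69]
```

View pics/side4c.png

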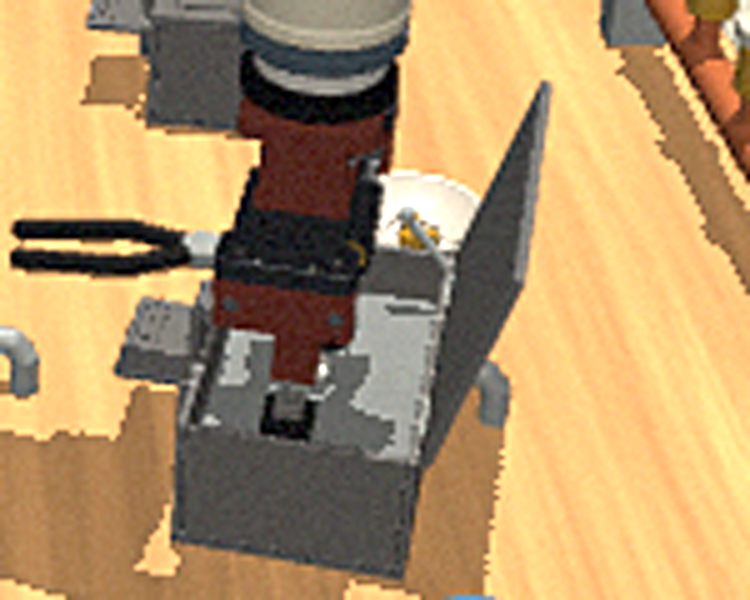

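I had the sign of tool y wrong, so the hand is above the test key, about 14 mm clear, with no contact (force is about 0). I'll lift and shift 90 mm along +y to the round button.

Emit:
move_arm(increments=[255,0,0,-30,0,255,0,30,-30,0,255,0,70,-30,0,255,0,90,-30,0,255,0,90,-10,0,255,0,90,0,0,255,0,90,0,0])

```text
t: 6.65
ee_pos: [587.8, -147.4, 78.7]
orientation: [0.46, 3.106, -0.003]
ft_force: [0.1, -0.9, -0.4]
width: 0.3
```

```bash
python3 go.py -10 45 67; python3 - <<'E'
from h import *
for n,c in(('top',(290,110)),('side',(270,180))):
    d=snap(n,n+'5'); a=cv2.imread('pics/%s5.png'%n)[c[1]:c[1]+120,c[0]:c[0]+150]
    cv2.imwrite('pics/%s5c.png'%n,cv2.convertScaleAbs(cv2.resize(a,None,fx=5,fy=5,interpolation=cv2.INTER_CUBIC),alpha=1.4))
E
```

```text
t 6.65 ee [ 587.8 -147.4   78.7] local [-9.6 44.2] F [ 0.13 -0.85 -0.37] w 0.3
target (-10.0, 45.0, 67.0) [ 587.6 -146.6   67. ] shift [ 0.5  0.8 11.7] yaw 179.9 or -0.1 boxx in tool [-1.     0.002  0.002] q [-0.26  0.59  1.76 -0.    0.8  -1.54]
```

View pics/side5c.png

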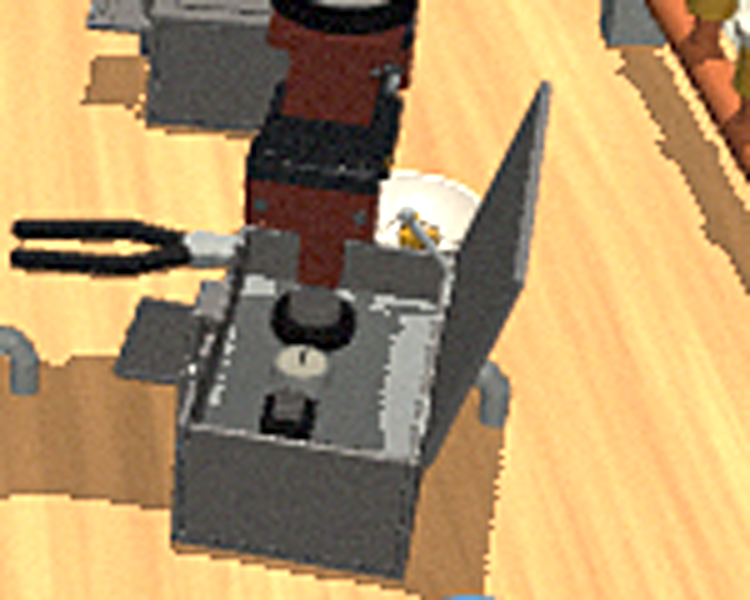

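The fingertip is over the round button (button top around (318,310) in the crop). Pressing in steps.

Emit:
move_arm(increments=[255,0,1,9,0,255,0,1,13,0,255,0,1,16,0,255,0,1,18,0,255,0,1,19,0,255,0,1,19,0])

```text
t: 7.5
ee_pos: [589.0, -146.8, 61.4]
orientation: [0.46, 3.104, -0.004]
ft_force: [-3.6, -1.4, 6.5]
width: 0.8
```

```bash
python3 go.py -10 45 61; python3 - <<'E'
from h import *
for n,c in(('side',(270,180)),):
    d=snap(n,n+'6'); a=cv2.imread('pics/%s6.png'%n)[c[1]:c[1]+120,c[0]:c[0]+150]
    cv2.imwrite('pics/%s6c.png'%n,cv2.convertScaleAbs(cv2.resize(a,None,fx=5,fy=5,interpolation=cv2.INTER_CUBIC),alpha=1.4))
E
```

```text
t 7.5 ee [ 589.  -146.8   61.4] local [-8.6 45.2] F [-3.6  -1.41  6.49] w 0.8
target (-10.0, 45.0, 61.0) [ 587.6 -146.6   61. ] shift [ 1.4 -0.2  0.4] yaw 179.9 or -0.1 boxx in tool [-1.     0.002  0.004] q [-0.26  0.61  1.76 -0.    0.77 -1.54]
```

View pics/side6c.png

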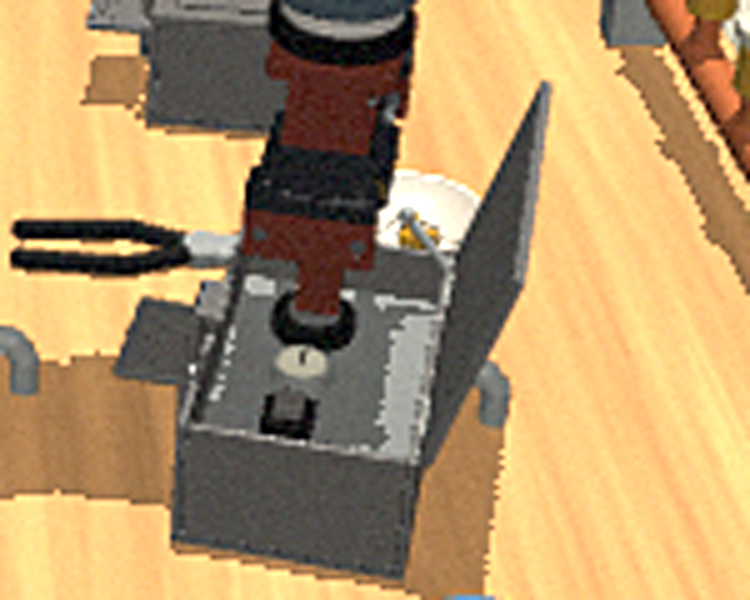

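The button is nearly in, at 6.5 N. I'll press a little harder to confirm it has bottomed.

Emit:
move_arm(increments=[255,1,0,2,0,255,1,0,3,0,255,1,0,3,0,255,1,0,3,0])

```text
t: 8.05
ee_pos: [589.1, -146.9, 61.0]
orientation: [0.459, 3.101, -0.005]
ft_force: [-6.3, -0.2, 22.9]
width: 0.2
```

Bottomed: 23 N at z = 61.0. Releasing and retreating up and away.

Emit:
move_arm(increments=[255,0,0,-8,0,255,0,0,-30,0,255,0,0,-80,0,255,0,0,-130,0,255,40,0,-170,0,255,90,30,-190,0,255,140,70,-190,0,255,170,110,-190,0,255,170,150,-190,0,255,170,190,-190,0,255,170,190,-190,0,255,170,190,-190,0])

```text
t: 9.55
ee_pos: [479.9, 84.8, 249.2]
orientation: [0.458, 3.102, -0.005]
ft_force: [-0.6, -1.1, -0.5]
width: 0.1
```

```bash
python3 go.py -10 45 61; python3 - <<'E'
from h import *
for n,c in(('top',(280,100)),('side',(270,180))):
    d=snap(n,n+'7'); a=cv2.imread('pics/%s7.png'%n)[c[1]:c[1]+120,c[0]:c[0]+150]
    cv2.imwrite('pics/%s7c.png'%n,cv2.convertScaleAbs(cv2.resize(a,None,fx=5,fy=5,interpolation=cv2.INTER_CUBIC),alpha=1.4))
E
```

```text
t 9.55 ee [479.9  84.8 249.2] local [-179.8  235.6] F [-0.62 -1.12 -0.49] w 0.1
target (-10.0, 45.0, 61.0) [ 587.6 -146.6   61. ] shift [-168.8 -190.   189.7] yaw 180.0 or -0.0 boxx in tool [-1.     0.001  0.006] q [ 0.15  0.18  1.9  -0.01  1.05 -1.12]
```

View pics/side7c.png

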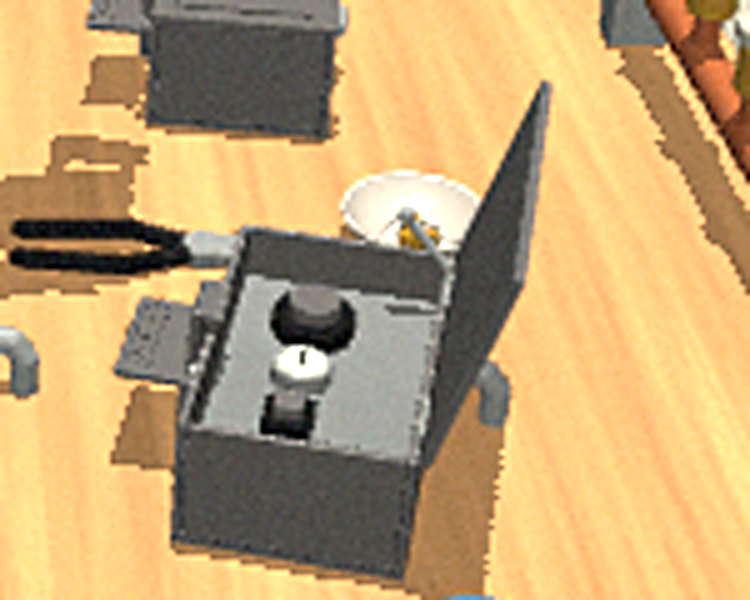

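View pics/side7.png

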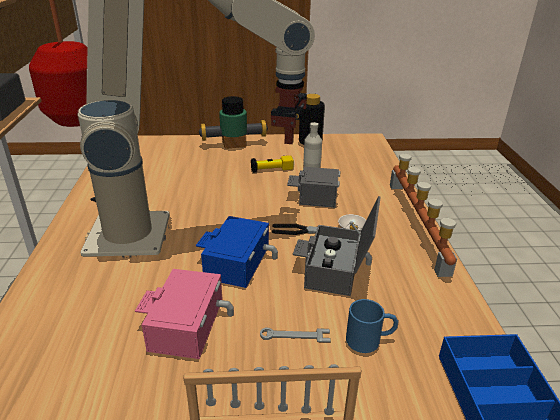

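View pics/top7.png

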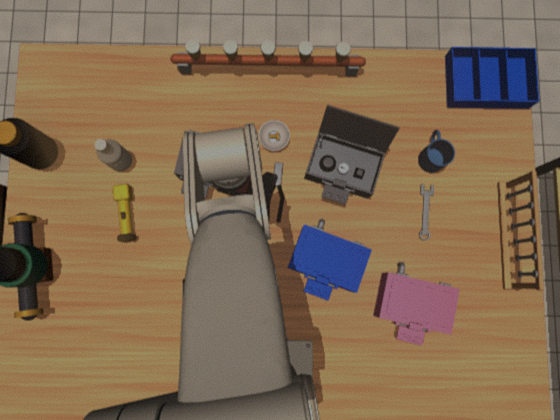

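The lid is open against its stop and the reset button is back out (crop (320,300)). The tub is shut, everything else is where it was, and the arm is clear, so I'm handing in.

```bash
python3 -c "
from workcell import ctrl; print(ctrl.close_job())"
```

```text
the job is handed in; nothing more can be done
None
```

The job is done and handed in at about 9.6 s. I pressed the control box's catch and the lid popped ajar. I then pushed the lid back to its stop, pressed the reset button fully in, and let it come out again.

- **Reset button:** it bottomed at z = 61.0 mm with about 23 N, and the last side picture shows it back out.
- **Lid, tub and other things:** the final pictures show the control lid open against its stop and the tub shut. The other things look unmoved by eye; I did not measure them. The arm ended clear at z ≈ 249 mm with about 1 N on the sensor, which is noise level.
- **One slip:** a sign error first put the closed fingers over the square test key, about 14 mm above it. The force stayed near zero, so it was not touched. I lifted away and moved to the round button.

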